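# Test two coins on the cross-slide tester

### The job

The coin tray rides on a cross slide in front of a test probe on a stand. By its upright handle, slide the tray until the middle of the largest coin is under the probe, press the probe's cap down gently until the tip is pressing on the coin, keep it there for a second and let it spring back; then test the smallest coin the same way. Finally pull the tray back towards the robot as far as it goes, probe up and all four coins lying in their compartments; do not probe the other two coins or push the other things on the table about.

Things in the scene. Friction and masses are not known exactly. Their poses are not given: they have to be found in the camera images.
- stage: Aluminium base plate of the cross slide, 270 x 150 x 10 mm, fixed to the table, origin on the table below its middle (5 mm nearer the robot than the centre of the plate). Its x axis points away from the robot along the first slide, its y axis along the second.
- saddle (a joint): First slide of the tray, 0 (pulled towards the robot, at its stop; it starts there) to 0.145 m, growing along the stage's +x. Stays where it is left; 2.5 N friction.
- tray (a joint): Second slide of the tray, -0.055 to 0.055 m (starts at 0) along the stage's +y, riding on the first. Stays where it is left; 2.5 N friction.
- tray_mid (a point): Centre of the inner floor of the dark blue coin tray, 30 mm above the table; axes as the stage's. The tray is 109 mm square outside with 3 mm walls and a cross of dividers, top edge 43 mm above the table, giving four 50 mm square compartments whose centres lie 26.5 mm either way from this point.
- handle (a point): Grip point on the tray's handle: a bare upright steel post, 20 mm diameter, standing on a tongue 110 mm from the tray's middle on the robot's side. The post rises from a 28 mm collar (top 38 mm above the table) to 110 mm above the table; this point is on its axis, 95 mm above the table. It moves with the tray.
- coin_largest: Largest coin, silver, 42 mm diameter, loose in one of the compartments (any of the four). Origin at the centre of its underside. Coins are 3 to 9 mm thick, not all alike.
- coin_second: Silver coin, 34 mm diameter, loose in a compartment; not to be tested. Origin at the centre of its underside.
- coin_third: Silver coin, 29 mm diameter, loose in a compartment; not to be tested. Origin at the centre of its underside.
- coin_smallest: Smallest coin, silver, 23 mm diameter, loose in one of the compartments (any of the four). Origin at the centre of its underside.
- probe: The probe: an upright 12 mm steel rod with a flat round black cap on top, sliding down up to 34 mm through the grey arm of the stand. Its origin lies on its axis, at table height when it is up. A light spring returns it (it takes about 1.5 N to start and 3 N at full stroke).
- probe_tip (a point): Lower end of the thin brass tip under the probe, 6 mm diameter, 60 mm above the table when up; goes down with the probe. The tip itself is sprung, 2 N per mm over 5 mm, and then goes hard. A good test presses the coin with 1.5 to 12 N.
- probe_cap (a point): Centre of the top face of the probe's black cap, 34 mm diameter, 178 mm above the table when up; straight above the tip. The stand's grey arm (top 132 mm above the table) and its column lie on the side away from the robot.
- coin_tube: White tube with an orange cap, 32 mm diameter, 90 mm high, a bystander standing beside the slide.
- loupe: Folding loupe, 44 mm lens with a 50 mm black grip, 15 mm high, a bystander beside the slide.
- capsule_box: Small black capsule box, 70 x 50 x 30 mm, a bystander beside the slide.
- caliper: Caliper, 150 mm long, a bystander lying on the left.
- coin_roll: Paper roll of coins, 60 mm long, 28 mm diameter, on a bit of card, a bystander on the right.
- medal_case: Flat dark green medal case, 90 x 90 x 22 mm, a bystander on the right.
Not all that is in view belongs to the job. Leave any yellow look-alike of the coin_largest alone.

How it is judged (in metres and radians):
On the way, in this order (a step that is already met when the one before it is completed fails the run):
1. the probe tip presses the largest coin, near its middle (horizontal distance between probe_tip and coin_largest below 0.006 m and contact force between coin_largest and probe above 1.5 N), for 0.5 s.
2. the probe is back up (height (world z) of probe_tip above 0.054 m), for 0.1 s.
3. the probe tip presses the smallest coin, near its middle (horizontal distance between probe_tip and coin_smallest below 0.006 m and contact force between coin_smallest and probe above 1.5 N), for 0.5 s.
4. the tray is pulled back to its stop with the probe up (value of joint saddle below 0.008 m and height (world z) of probe_tip above 0.054 m), for 0.1 s.
At the end, for the whole second after the job is handed in: Largest, then smallest coin pressed by the tip (over 1.5 N for 0.5 s, within 6 mm of its centre), the probe springing back after each; at the end the tray is within 8 mm of its stop on the robot's side, the tip above 54 mm, and all four coins flat and still in the tray (all of step 4 and x of coin_largest in the frame of tray_mid between -0.053 and 0.053 m and y of coin_largest in the frame of tray_mid between -0.053 and 0.053 m and z of each of coin_largest, coin_second, coin_third, coin_smallest in the frame of tray_mid below 0.003 m and angle between each of coin_largest, coin_second, coin_third, coin_smallest's own z axis and vertical below 0.1 rad and linear speed of each of coin_largest, coin_second, coin_third, coin_smallest below 0.02 m/s and x of coin_second in the frame of tray_mid between -0.053 and 0.053 m and y of coin_second in the frame of tray_mid between -0.053 and 0.053 m and x of coin_third in the frame of tray_mid between -0.053 and 0.053 m and y of coin_third in the frame of tray_mid between -0.053 and 0.053 m and x of coin_smallest in the frame of tray_mid between -0.053 and 0.053 m and y of coin_smallest in the frame of tray_mid between -0.053 and 0.053 m); the robot touches nothing.
It fails at once if a coin is pressed by the probe with more than 12 N (contact force between any of coin_largest, coin_second, coin_third, coin_smallest and probe above 12 N).
It fails at once if the probe presses one of the other two coins (contact force between any of coin_second, coin_third and probe above 0.5 N).
It fails at once if a bystander is pushed more than 30 mm (distance of any of coin_tube, loupe, capsule_box, caliper, coin_roll, medal_case from where it was at the start of the episode above 0.03 m).
It also fails if it takes over 69 s, if anything falls off the work surface, if the arm or the gripper's body presses on something with over 40 N, if the wrist force passes 120 N, or if a joint passes its speed limit or range.

### The arm

A 7-joint arm with a two-finger parallel gripper is mounted at the origin on the work surface. World frame = base frame: x ahead of the robot, y to its left, z up, the work surface at z = 0. Lengths are in mm, angles in rad, forces in N, time in s.
With the tool pointing down it reaches from about 400 to 850 mm from the base axis. Payload 4.4 kg.
Tool frame: the origin (TCP) lies at the very end of the fingers, on their centre line; the grasp point (between the pads) lies 19 mm behind it (tcp_to_grasp is the distance from the TCP to the grasp point, in mm); z points along the fingers, y is the line along which they close (so a half turn about z gives the same grasp; the last joint's range is limited). The gripper opens to 94 mm and grips with 3 to 60 N. Pads are 16 mm wide; open, the fingers measure 119 mm over their backs; the gripper's body (75 mm by 177 mm) begins 78 mm behind the grasp point.
Start: joints at [1.164, 0.628, 0.038, 1.517, -0.027, 0.996, -0.02], TCP at [217.286, -612.621, 205.478] pointing down, gripper open.
Joint ranges: [-3.06, 3.06], [-0.37, 2.12], [-1.25, 1.32], [0.18, 2.47], [-1.1, 4.24], [0.23, 1.98], [-2.94, 2.94]. Speed limits (rad/s): [2.57, 2.57, 3.14, 3.14, 3.14, 3.14, 3.14].

### API

Orientations are given as a 3x3 rotation matrix whose columns are the frame's x, y, z axes.
In Python, from rig import * gives the robot as it stands. Calls block until the motion is done:
- move_to(position, orientation): joint-space move of the TCP to a pose.
- movel(position, rotation=None, speed=150, f_stop=None): straight line of the TCP; rotation=None keeps the orientation; speed is the mean speed in mm/s. With f_stop (N) it stops when the force on the tool has changed by that much, and returns True; else False.
- move_joints(angles): joint-space move.
- command_gripper(opening, effort=None): finger opening in mm; effort is the grip in N (None keeps the last); returns when the fingers have stopped.
- hold(seconds).
- inverse_kinematics(position, orientation): joint angles nearest the present ones, or None.
- capture(name): name is "side" or "top" or "wrist"; returns (picture, depth): 480x640x3 uint8, red, green, blue; 480x640 float32, mm along the optical axis (not along the pixel's ray), 0 where there is no reading.
- get_calibration(name): a dict with "vertical_fov" (degrees; the focal length in pixels is half the picture's height over the tangent of half this angle, whatever the lens; pixels are square), "cx", "cy" (the principal point, pixels), "extrinsics" (4x4, takes a point from camera to world coordinates); the wrist camera has in their place "hand_eye" (4x4, takes a point from camera to tool coordinates, whose origin is the TCP and whose axes are the flange's). Camera axes: x right, y up, looking along -z (the intrinsics and any distortion apply to the point x, -y, -z); pixel columns grow to the right and rows downward; lengths in mm; the calibration is good to about 2 mm. A picture is of the moment at which its call begins: read the wrist's pose just before it. get_calibration takes no time and is no camera call.
A pose or a line that the arm cannot do raises MotionError and nothing moves.
- hand_in(): hands the job in; it is judged then, once.
Trained networks look in the newest picture that a camera, given by its name, has taken for a name from the list of things; names that differ only in an ending like _2 or _b are one class to them, and where a whole thing is asked for, a point or a joint stands for the part that bears it (a point fixed in the world has none). Each returns a list of dicts, best first, with "confidence" (0 to 1); they miss things now and then, are a little off and sometimes report something else, mostly with a low value. They report only what shows in the picture. A call takes as long as a camera call. They do not tell look-alikes from the thing itself.
- spot_in(camera, thing): "location" ([x, y, z] in mm, in world coordinates, good to about 4 mm: the middle of the surface that is visible of it).
- trace(camera, thing): "mask" (480x640 bool, what is visible of it).
- tip_of(camera, thing): "location" ([x, y, z] in mm, in world coordinates, good to about 4 mm: a listed point, or the origin of a listed thing).
Readings, each from a call of its own:
- get_time(): time.
- get_q(): joint angles.
- get_joint_vel(): joint speeds.
- get_tau(): joint torques, N m.
- get_eef_pos(): TCP position.
- get_eef_rot(): TCP orientation.
- get_ft_force(): force on the tool from outside, world axes, zero at the start.
- get_ft_torque(): the same for the moment, N m.
- get_width(): finger opening in mm.
- get_gripper_force(): force on a finger pad.
Only numpy, scipy, OpenCV 4.12 (cv2) and the standard library are available. Lean on these libraries where they do the work, as an engineer would, in place of code of your own. Each camera call takes 0.05 s, during which the arm holds its last target. There are 200 camera calls.

## Working session

There is one attempt and no reset: what is moved stays moved. The work goes in short steps, each a Python script; the robot and the scene stay as the last script left them, time stands still between calls to the robot, and variables do not carry over. Pictures are saved under pics/ and viewed, at most 10 in all, crops included, and the job is handed in when it is done.

```bash
ls; mkdir -p pics
python3 - <<'E'
from rig import *
import cv2,numpy as np
ims=[]
for c in ["side","top"]:
    p,d=capture(c); np.savez(f"pics/{c}0.npz",p=p,d=d); k=get_calibration(c); print(c,k)
    cv2.imwrite(f"pics/{c}0.png",p[:,:,::-1])
    for t in ["stage","tray_mid","handle","coin_largest","coin_second","coin_third","coin_smallest","probe","probe_tip","probe_cap","coin_tube","loupe","capsule_box"]:
        print(t,[(np.round(r["location"]).tolist(),round(r["confidence"],2)) for r in tip_of(c,t)[:3]])
print(get_calibration("wrist"),get_time(),get_eef_rot())
E
```

```text
pics
side {'vertical_fov': 52.37119408612436, 'cx': 317.28163778008803, 'cy': 241.24770414278896, 'extrinsics': array([[ 7.79116651e-01,  4.85384171e-01, -3.96710790e-01,
         7.93219964e+01],
       [-6.26730569e-01,  6.16886180e-01, -4.76088474e-01,
        -5.50106652e+02],
       [ 1.36395947e-02,  6.19559236e-01,  7.84831392e-01,
         9.95325413e+02],
       [ 0.00000000e+00,  0.00000000e+00,  0.00000000e+00,
         1.00000000e+00]])}
stage [([626.0, -14.0, 1.0], 0.58)]
tray_mid [([567.0, -20.0, 31.0], 0.97)]
handle [([462.0, -20.0, 94.0], 0.84)]
coin_largest [([598.0, -46.0, 30.0], 0.67), ([599.0, 10.0, 31.0], 0.15)]
coin_second [([539.0, -38.0, 29.0], 0.61)]
coin_third [([598.0, 9.0, 29.0], 0.66), ([541.0, 16.0, 31.0], 0.26)]
coin_smallest [([541.0, 16.0, 30.0], 0.65)]
probe [([595.0, -44.0, 27.0], 0.19)]
probe_tip [([543.0, 16.0, 29.0], 0.56), ([644.0, -19.0, 177.0], 0.24)]
probe_cap [([643.0, -23.0, 179.0], 0.52)]
coin_tube [([598.0, 144.0, -1.0], 0.64)]
loupe [([544.0, -188.0, 1.0], 0.83)]
capsule_box [([695.0, -207.0, -1.0], 0.69)]
top {'vertical_fov': 50.8100578
[... 958 characters left out ...]
[540.0, -184.0, 1.0], 0.69), ([620.0, -14.0, 2.0], 0.49)]
capsule_box [([697.0, -206.0, -3.0], 0.82)]
{'vertical_fov': 60.62141484014454, 'cx': 321.36201553019697, 'cy': 236.0287402412711, 'hand_eye': array([[-1.10031339e-04,  9.66314142e-01,  2.57365433e-01,
         7.50602975e+01],
       [ 9.99999990e-01,  8.43074693e-05,  1.10985526e-04,
         7.17748501e-01],
       [ 8.55490553e-05,  2.57365443e-01, -9.66314142e-01,
        -1.78556242e+02],
       [ 0.00000000e+00,  0.00000000e+00,  0.00000000e+00,
         1.00000000e+00]])} 1.4 [[ 9.42497222e-01  3.34213983e-01  2.37494890e-05]
 [ 3.34213983e-01 -9.42497222e-01  2.78119238e-05]
 [ 3.16789613e-05 -1.82752496e-05 -9.99999999e-01]]
```

View pics/side0.png

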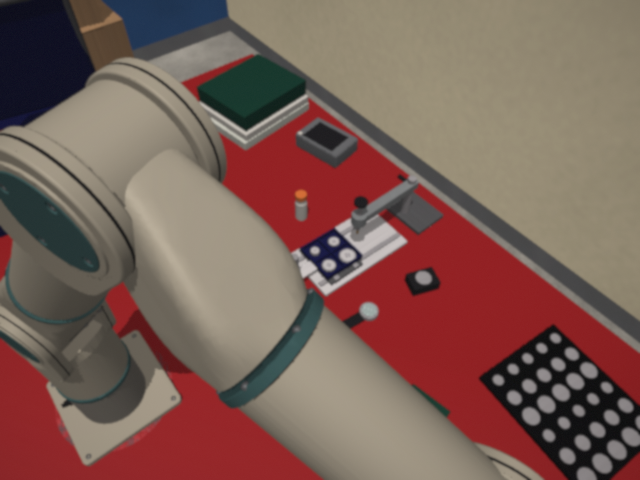

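View pics/top0.png

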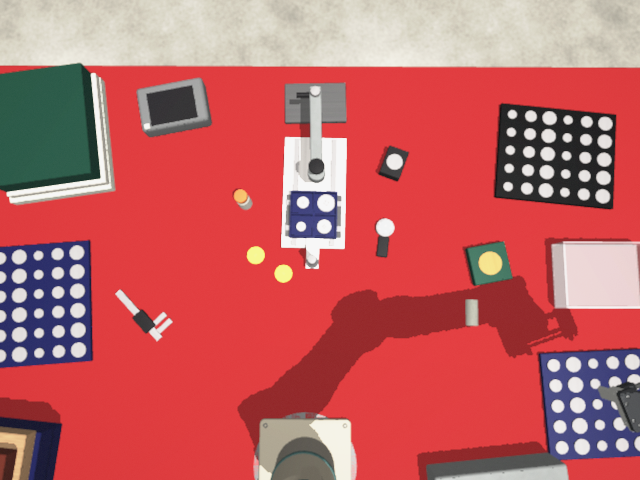

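The top view shows the tray at about (314,215), with the largest coin far right (326,203), smallest near left (301,227), probe cap at (316,167) and handle at (312,258). The yellow look-alikes are off to the left. Next I'll take two wrist views with the same viewing geometry, one of the coins and one of the cap.

```bash
cat > h.py <<'E'
from rig import *
import numpy as np, cv2
R=np.array([[-1,0,0],[0,1,0],[0,0,-1.]])
def shot(name):
    P=np.array(get_eef_pos()); T=np.array(get_eef_rot()); p,d=capture("wrist")
    cv2.imwrite(f"pics/{name}.png",p[:,:,::-1]); np.savez(f"pics/{name}.npz",p=p,d=d,P=P,T=T); return p,d,P,T
k=get_calibration("wrist"); f=240/np.tan(np.radians(k["vertical_fov"]/2))
def ray(u,v,P,T):
    c=np.array([(u-k["cx"])/f,-(v-k["cy"])/f,-1]); H=k["hand_eye"]
    return T@(H[:3,:3]@c), P+T@H[:3,3]
def atz(u,v,z,P,T):
    d,o=ray(u,v,P,T); return o+d*(z-o[2])/d[2]
E
python3 - <<'E'
from h import *
for p in ([545,-18,215],[622,-18,358],[458,-18,82],[565,-18,82],[645,-18,150]):
    print(p, inverse_kinematics(p,R), inverse_kinematics(p,-R@np.diag([1,1,-1])) )
move_to([545,-18,215],R); shot("w1")
for t in ["coin_largest","coin_second","coin_third","coin_smallest","handle","tray_mid"]:
    print(t,[(np.round(r["location"],1).tolist(),round(r["confidence"],2)) for r in tip_of("wrist",t)[:3]])
move_to([622,-18,358],R); shot("w2")
print([(np.round(r["location"],1).tolist(),round(r["confidence"],2)) for r in tip_of("wrist","probe_cap")[:3]],get_time())
a=cv2.imread("pics/w1.png");b=cv2.imread("pics/w2.png")
cv2.imwrite("pics/w12.png",np.hstack([a[:,120:520],b[:,120:520]]))
E
```

```text
[545, -18, 215] [ 0.46846857  0.55698479 -0.74698565  1.78660996  0.44865022  0.97562096
  1.10949218] [-0.02215003  0.46610475  0.00541936  1.80056582 -0.0031733   0.87493046
 -1.58607085]
[622, -18, 358] [ 0.41666698  0.55449097 -0.7658515   1.35441247  0.38071669  1.38154428
  1.2269491 ] [ 0.04377378  0.47111256 -0.0995879   1.36655805  0.04677016  1.30620427
 -1.62806155]
[458, -18, 82] [ 0.37637069  0.63000505 -0.5818423   2.14088349  0.66301489  0.55393675
  0.87235235] [-0.10031441  0.57429362  0.11259453  2.15401603 -0.15012589  0.42037484
 -1.43923476]
[565, -18, 82] [ 0.39357957  0.75867329 -0.65891856  1.85562795  0.6591629   0.75837436
  0.94001848] [-0.09204437  0.67764508  0.11505434  1.8701254  -0.12765649  0.60086426
 -1.46757202]
[645, -18, 150] [ 0.38781946  0.7750088  -0.71725853  1.57425253  0.57317227  1.01245024
  1.07187357] [-0.06426032  0.68182138  0.08224652  1.58912754 -0.06759453  0.87342567
 -1.52769272]
coin_largest [([597.4, -39.4, 26.7], 0.88), ([602.0, 9.1, 33.1], 0.72), ([436.6, 53.8, 3.0], 0.69)]
coin_second [([541.7, -41.1, 25.9], 0.57)]
coin_third [([601.1, 8.0, 31.9], 0.73)]
coin_smallest [([537.8, 11.3, 29.5], 0.82)]
handle [([455.0, -14.5, 93.0], 0.79)]
tray_mid [([561.6, -16.1, 33.4], 0.79)]
[([647.2, -24.4, 175.1], 0.87)] 4.9583
```

View pics/w12.png

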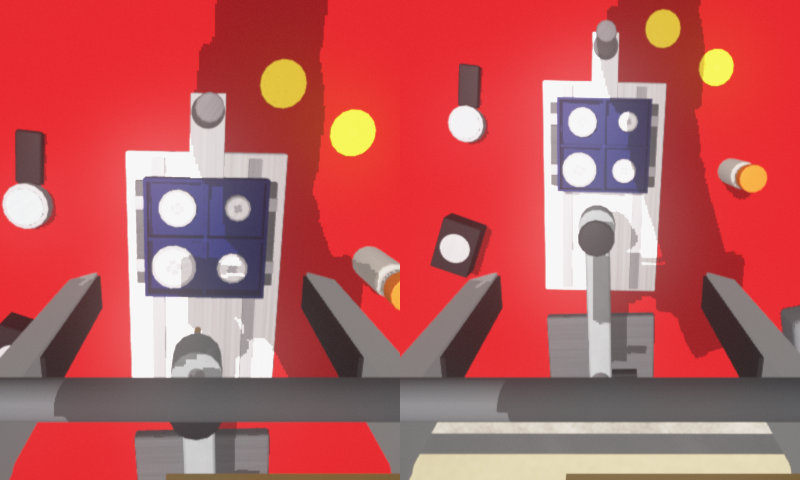

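Run:
```python
from h import *
w1=np.load("pics/w1.npz");w2=np.load("pics/w2.npz")
p=w1["p"];P,T=w1["P"],w1["T"];print(P,w2["P"])
hsv=cv2.cvtColor(p,cv2.COLOR_RGB2HSV)
m=((hsv[...,1]<70)&(hsv[...,2]>90)).astype(np.uint8)
o=p[:,:,::-1].copy()
for n,(u,v),D in [("L",(294,267),42),("S2",(297,208),34),("S3",(352,268),29),("Sm",(357,208),23)]:
    s=np.zeros_like(m); s[v-27:v+27,u-27:u+27]=m[v-27:v+27,u-27:u+27]
    cs,_=cv2.findContours(s,0,1); c=max(cs,key=cv2.contourArea); h=cv2.convexHull(c)
    e=cv2.fitEllipse(h); zz=np.median(w1["d"][v-4:v+5,u-4:u+5])
    d,og=ray(*e[0],P,T); ctr=og+d*zz
    print(n,np.round(e[0],1),np.round(e[1],1),"exp px",round(D*f/zz,1),"at z35",np.round(atz(*e[0],35,P,T),1),"depth",np.round(ctr,1))
    cv2.ellipse(o,e,(0,0,255),1)
# plane heights: floor
dd=w1["d"]
for (u,v) in [(325,237),(335,190),(270,192),(270,292),(328,110),(318,100)]:
    d,og=ray(u,v,P,T); print((u,v),np.round(og+d*dd[v,u],1))
q=w2["p"];g=cv2.cvtColor(q,cv2.COLOR_RGB2GRAY)
d2=w2["d"];ok=(np.abs(d2-d2[240,317])<6).astype(np.uint8); 
vv,uu=np.mgrid[:480,:640]
c=np.stack([(uu-k["cx"])/f,-(vv-k["cy"])/f,-np.ones_like(uu)],-1)*d2[...,None]
W=(c@k["hand_eye"][:3,:3].T+k["hand_eye"][:3,3])@w2["T"].T+w2["P"]
s=((W[...,2]>172)&(W[...,2]<186)&(abs(uu-317)<40)&(abs(vv-240)<40)).astype(np.uint8)
cs,_=cv2.findContours(s,0,1); cc=max(cs,key=cv2.contourArea);e=cv2.fitEllipse(cc)
print("cap",np.round(e[0],1),np.round(e[1],1),np.round(atz(*e[0],178,w2["P"],w2["T"]),1),"Wmed",np.round(np.median(W[s>0],0),1))
o2=q[:,:,::-1].copy(); cv2.ellipse(o2,e,(0,0,255),1)
# handle top in w1
c=np.stack([(uu-k["cx"])/f,-(vv-k["cy"])/f,-np.ones_like(uu)],-1)*dd[...,None]
W=(c@k["hand_eye"][:3,:3].T+k["hand_eye"][:3,3])@T.T+P
s=((W[...,2]>104)&(W[...,2]<118)&(abs(uu-328)<40)&(vv<150)).astype(np.uint8)
cs,_=cv2.findContours(s,0,1); cc=max(cs,key=cv2.contourArea);e=cv2.fitEllipse(cc)
print("handle",np.round(e[0],1),np.round(e[1],1),np.round(atz(*e[0],110,P,T),1)); cv2.ellipse(o,e,(0,0,255),1)
a=cv2.resize(o[90:340,220:420],None,fx=2.3,fy=2.3,interpolation=2); b=cv2.resize(o2[200:290,280:360],None,fx=2.8,fy=2.8,interpolation=2)
out=np.zeros((a.shape[0],800,3),np.uint8); out[:,:a.shape[1]]=a; out[:b.shape[0],470:470+b.shape[1]]=b
t=cv2.resize(o[300:350,290:350],None,fx=5,fy=5); out[270:520,480:780]=t
cv2.imwrite("pics/fit.png",out)
```

```text
[545.00804609 -19.26943208 214.8050232 ] [621.02755573 -18.14029728 356.71138587]
L [286.6 270. ] [56.7 80.7] exp px 45.3 at z35 [598.7 -52.1  35. ] depth [599.1 -52.2  33.9]
S2 [297.2 207.7] [39.1 39.7] exp px 38.4 at z35 [540.2 -41.3  35. ] depth [540.  -41.3  36. ]
S3 [338.6 273.3] [37.6 62. ] exp px 31.3 at z35 [602.   -4.1  35. ] depth [602.   -4.1  35. ]
Sm [355.4 206.9] [28.2 32.5] exp px 26.2 at z35 [539.6  10.3  35. ] depth [538.9  10.   38.7]
(325, 237) [566.  -16.7  39.2]
(335, 190) [525.3  -7.7  29.6]
(270, 192) [526.9 -65.6  30.3]
(270, 292) [618.8 -67.7  38.9]
(328, 110) [460.2 -15.3 109.6]
(318, 100) [453.8 -21.9 108.6]
cap [315.9 238.8] [35.  36.2] [644.2 -23.7 178. ] Wmed [644.5 -23.6 177.2]
handle [329.3 107.4] [28.4 30. ] [458.6 -14.5 110. ]
```

View pics/fit.png

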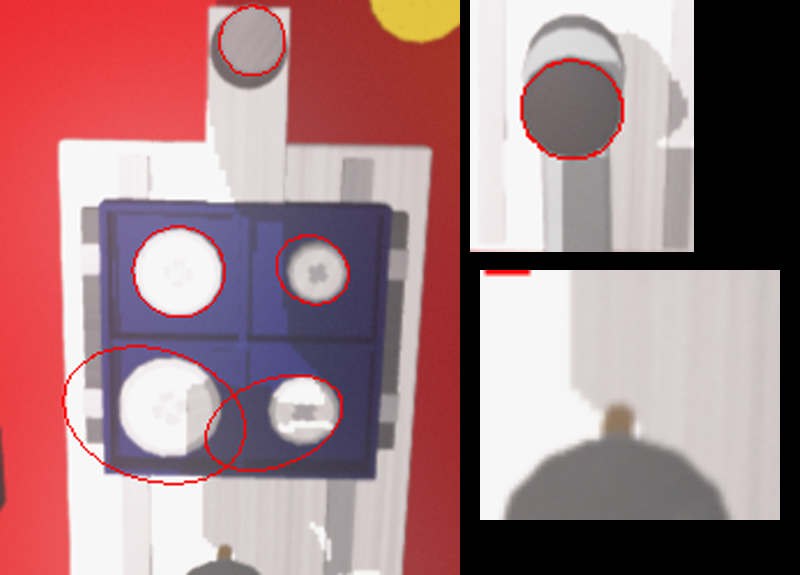

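The largest coin is centred at pixel (293.7,267.2), the smallest at (358.0,208.7), and the near edge of the brass tip is at (317.8,326.6). The cap and handle fits are good. I'll cross-check the probe axis against the tip, then grip the handle and slide.

Run:
```python
from h import *
w=np.load("pics/w1.npz");P,T,d=w["P"],w["T"],w["d"]
zz=lambda u,v:np.percentile(d[v-7:v+8,u-7:u+8],[10,50,90])
for n,u,v,z in [("L",293.7,267.2,34.5),("Sm",358,208.7,38),("tip edge",317.8,326.6,60),("handle",329.3,107.4,110)]:
    print(n,np.round(atz(u,v,z,P,T),1), [np.round((lambda r:r[1]+r[0]*q)(ray(u,v,P,T))[2],1) for q in zz(round(u),round(v))])
command_gripper(70)
h=atz(329.3,107.4,110,P,T)
move_to([h[0],h[1],200],R); movel([h[0],h[1],82],speed=120)
command_gripper(0,25); print(get_width(),get_gripper_force(),get_eef_pos(),get_ft_force(),get_time())
```

```text
L [596.1 -45.6  34.5] [np.float64(34.5), np.float64(33.0), np.float64(31.2)]
Sm [540.6  12.3  38. ] [np.float64(40.5), np.float64(38.8), np.float64(37.1)]
tip edge [643.3 -23.3  60. ] [np.float64(69.4), np.float64(10.3), np.float64(8.1)]
handle [458.6 -14.4 110. ] [np.float64(110.8), np.float64(109.4), np.float64(108.1)]
19.66587467060052 25.000116527080536 [458.58740462 -14.29327189  82.00306661] [-0.44373421  1.49956348  0.38891354] 8.4083
```

```bash
cat >> h.py <<'E'
H0=np.array([458.59,-14.29]); PR=np.array([645.2,-23.5]); L0=np.array([596.5,-45.8]); S0=np.array([540.3,12.2])
def look(name,tilt=25,cam=(405,-20,330)):
    a=np.radians(tilt); z=np.array([np.sin(a),0,-np.cos(a)]); y=np.array([0,1.,0]); T=np.stack([np.cross(y,z),y,z],1)
    move_to(np.array(cam)-T@k["hand_eye"][:3,3],T); return shot(name)
E
python3 - <<'E'
from h import *
t=H0+PR-L0
movel([*t,82],speed=40); print(get_eef_pos(),get_ft_force())
command_gripper(70); movel([*t,200],speed=150)
p,d,P,T=look("w3"); print(get_time())
a=cv2.resize(p[100:400,180:460,::-1],None,fx=2,fy=2,interpolation=2); cv2.imwrite("pics/w3c.png",a)
E
```

```text
[507.55096104   8.18906915  81.9873165 ] [-0.6611506  -1.47163443  1.1872319 ]
12.4583
```

View pics/w3c.png

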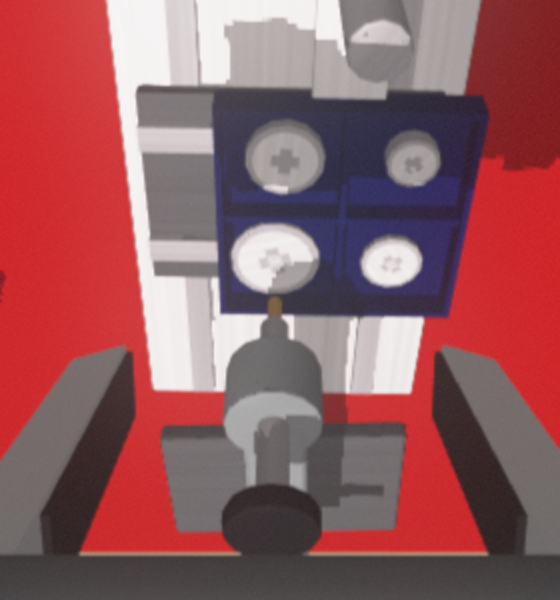

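The tip end is at pixel (317.3,250), to the far side of the largest coin, whose centre is at (317.8,228.8). I'll project both to their heights.

Run:
```python
from h import *
w=np.load("pics/w3.npz");P,T=w["P"],w["T"]; print(P)
print("L",atz(317.8,228.8,33,P,T),atz(317.8,228.8,35,P,T)); 
for v in (248,249.5,251): print("tip",atz(317.2,v,60,P,T))
print("smallest", atz(180+413/2,100+156/2,39,P,T))
```

```text
[547.94061267 -19.37242854 199.25640774]
L [644.11245792 -23.28627438  33.        ] [642.50163754 -23.26323792  35.        ]
tip [643.97757358 -23.62353872  60.        ]
tip [645.73901625 -23.63514918  60.        ]
tip [647.51154254 -23.6468327   60.        ]
smallest [585.48858333  33.74183495  39.        ]
```

```bash
cat >> h.py <<'E'
def fz():
    return np.mean([get_ft_force()[2] for _ in range(3)])
def press():
    command_gripper(0,20)
    move_to([*PR,200],R); hold(.3); f0=fz(); b=None; log=[]
    movel([*PR,181],speed=60)
    movel([*PR,160],speed=50,f_stop=9)
    hold(.2)
    z=160; base=fz()-f0; log.append((z,round(base,2)))
    while z>146:
        z-=1; movel([*PR,z],speed=10); hold(.1); F=fz()-f0; log.append((round(get_eef_pos()[2],2),round(F,2)))
        if F-base>4.5: break
    hold(1.1); log.append(("end",round(fz()-f0,2)))
    print(log); movel([*PR,185],speed=60); print(get_eef_pos(),fz()-f0); movel([*PR,215],speed=120)
E
python3 - <<'E'
from h import *
press(); print(get_time())
E
```

```text
[(160, np.float64(1.51)), (np.float64(159.09), np.float64(1.88)), (np.float64(158.04), np.float64(1.94)), (np.float64(157.02), np.float64(2.1)), (np.float64(155.99), np.float64(2.39)), (np.float64(154.98), np.float64(2.16)), (np.float64(153.97), np.float64(1.9)), (np.float64(152.99), np.float64(1.45)), (np.float64(151.99), np.float64(2.14)), (np.float64(151.06), np.float64(3.93)), (np.float64(150.15), np.float64(4.65)), (np.float64(149.34), np.float64(6.25)), ('end', np.float64(5.67))]
[644.71829065 -23.90833087 184.60519628] -0.14736433334811405
22.025
```

The force profile shows contact near z = 152 and about 4–5 N on the coin during the hold, so the first test is good. Now the smallest coin.

Run:
```python
from h import *
t=[507.55,8.19]; g=H0+PR-np.array([540.9,12.2])
command_gripper(70); move_to([*t,150],R); movel([*t,82],speed=100)
command_gripper(0,25); a=get_eef_pos(); 
movel([*g,82],speed=45); print(a,get_eef_pos(),get_ft_force())
command_gripper(70); movel([g[0],g[1],200],speed=150)
p,d,P,T=look("w4"); print(P,get_time())
a=cv2.resize(p[100:400,180:460,::-1],None,fx=2,fy=2,interpolation=2); cv2.imwrite("pics/w4c.png",a)
```

```text
[507.52307654   8.11610511  81.99762584] [562.91004363 -50.06689768  82.00253184] [-1.87550103  0.96678728  2.68769965]
[548.42591096 -20.04477218 199.49054261] 30.0583
```

View pics/w4c.png

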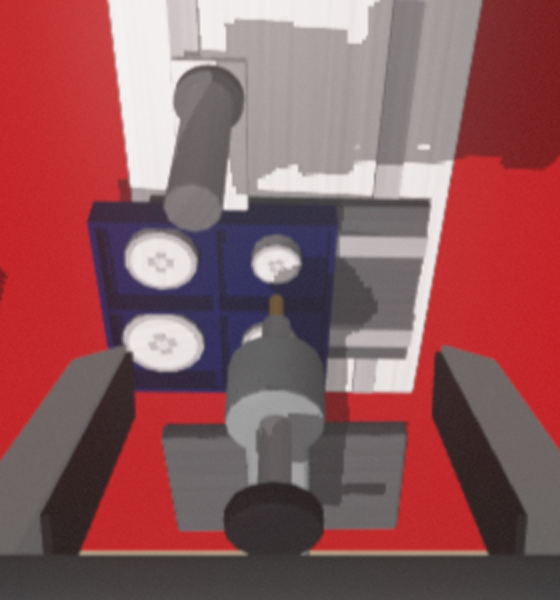

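The smallest coin is thick, with its top face centred at about (318.2,233); the tip is at (318,249.7).

Run:
```python
from h import *
w=np.load("pics/w4.npz");P,T=w["P"],w["T"]
for z in (36,38,39): print("Sm",atz(318.2,233,z,P,T))
print("tip",atz(318,249.5,60,P,T))
w=np.load("pics/w4.npz")["d"]
for v in (228,231,234,237,240):
    d,o=ray(318,v,P,T); print(v,np.round(o+d*w[v,318],1))
```

```text
Sm [647.53329016 -23.73925423  36.        ]
Sm [645.88615118 -23.71621433  38.        ]
Sm [645.06258169 -23.70469438  39.        ]
tip [646.58772207 -23.75194983  60.        ]
228 [639.7 -23.9  38.3]
231 [642.1 -23.9  39.7]
234 [645.6 -23.9  39.7]
237 [650.3 -23.9  38.4]
240 [653.6 -23.9  38.9]
```

Run:
```python
from h import *
press(); print(get_time())
t=[562.91,-50.07]
command_gripper(70); move_to([*t,160],R); movel([*t,82],speed=100)
command_gripper(0,25)
print(movel([463,-14.3,82],speed=60), movel([455,-14.3,82],speed=20,f_stop=12),get_eef_pos(),get_ft_force())
command_gripper(70); e=get_eef_pos(); movel([e[0],e[1],200],speed=150)
p,d,P,T=look("w5"); print(get_time())
a=cv2.resize(p[0:400,120:520,::-1],None,fx=1.5,fy=1.5,interpolation=2); cv2.imwrite("pics/w5c.png",a)
```

```text
[(160, np.float64(1.8)), (np.float64(159.09), np.float64(1.33)), (np.float64(158.04), np.float64(1.0)), (np.float64(157.11), np.float64(2.2)), (np.float64(156.18), np.float64(3.53)), (np.float64(155.35), np.float64(5.4)), (np.float64(154.6), np.float64(5.94)), (np.float64(153.86), np.float64(9.14)), ('end', np.float64(7.76))]
[644.64735993 -23.92646801 184.53142554] -0.2268181086910845
38.1167
False True [458.63913747 -13.97031007  81.92228511] [0.4314823  0.32119372 1.24311422]
46.3417
```

View pics/w5c.png

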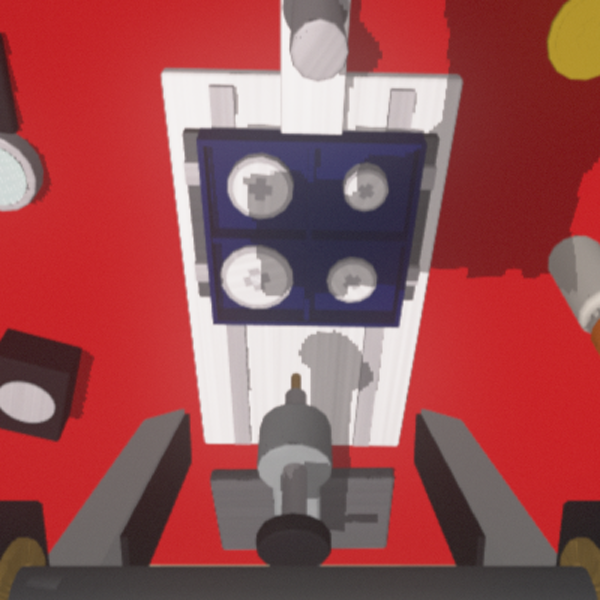

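The tray is back at its stop (handle at x = 458.6, its starting value), all four coins lie flat, the probe is up and the gripper is clear.

```bash
python3 -c "
from rig import *
print(hand_in())"
```

```text
the job is handed in; nothing more can be done
None
```

I handed the job in at about 46 s of the 69 s limit: by my force readings and wrist pictures the largest and then the smallest coin were pressed within about 2 mm of their middles at roughly 4–7 N, the probe sprang back each time, and the tray is at its stop with all four coins flat; the hand-in returned no verdict.

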